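Turn the tasting chart and start the timer

TASK

Start the next tasting round: with a fingertip, gently push the half-raised leaf of the chart stand up and over its spine until it lies flat on the other side, then press the timer's round key fully down and let it go. Do not pinch the leaf, do not lift, tip or shove the stand or the timer, and leave the other things on the bench where they are.

Things in the scene. Friction and masses are not known exactly. Their poses are not given: they have to be found in the camera images.
- leaf (a joint): Hinge of the leaf, rad. 0: flat on the stand's -y half; pi/2: upright; pi: flat on its +y half, the goal (both are end stops). It starts half raised, at 0.35 to 0.75. The hinge is stiff: the leaf stays at any angle it is left at and does not fall; about 1 to 2.5 N at the free edge turns it.
- leaf_edge (a point): Middle of the free edge of the leaf, a white rigid board 180 mm long (along the spine), 135 mm from hinge line to free edge, 4 mm thick. At hinge angle q this edge lies 135*cos(q) mm to the stand's -y side of the hinge line and 135*sin(q) mm above it.
- spine (a point): Middle of the hinge line (row of wire rings), 42 mm above the bench; its axes are those of the stand and the hinge line runs along its x.
- stand: Loose chart stand, 1.1 kg: a grey block 170 mm (its x, along the spine) by 210 mm (its y) by 36 mm high that carries the leaf on the hinge line along the middle of its top. Origin: centre of its underside. A leaf lying flat is 40 to 44 mm above the bench and overhangs the block by 30 mm at its free edge, so there is room under the edge for a fingertip.
- timer: Loose kitchen timer lying on its back, 0.16 kg: white block 85 x 85 mm, 26 mm high, with a grey display (+x half) and one round key (-x half). Origin: centre of its underside.
- start_key (a joint): Travel of the timer's key, m: 0 up, 0.006 fully down, springs back; about 1 N to start it and 4 N fully down.
- key_top (a point): Centre of the top of the timer's round key (32 mm across), 37 mm above the bench when up, 17 mm from the timer's centre along its -x.
- bowl: Loose white bowl, 124 mm across, 60 mm high; bystander. Origin: centre of its underside.
- glass: Loose drinking glass, 72 mm across, 135 mm high; bystander. Origin: centre of its underside.
- saucer: Loose saucer with a biscuit, 96 mm across, 20 mm high in all; bystander. Origin: centre of its underside.
- pen: Loose white pen, 150 mm long (its x), 12 mm high; bystander. Origin: its middle, on the underside.
- jar_a: Loose small lidded jar, 42 mm across, 45 mm high; bystander. Origin: centre of its underside.
- jar_b: A second jar of the same kind; bystander. Origin: centre of its underside.
There are look-alikes about, which are no part of the job. Leave any blue or purple look-alike of the timer alone.

How it is judged:
On the way, in this order (a step that is already met when the one before it is completed fails the run):
1. the leaf lies flat on the other side of the spine (within 0.07 rad) (value of joint leaf above 3.07159 rad), for 0.2 s.
2. the timer's key is pressed down (at least 4 mm of its 6) (value of joint start_key above 0.004 m), for 0.05 s.
At the end, for the whole second after the job is handed in: The leaf lies flat on the stand's +y half (hinge within 0.07 rad of pi) and is still, the key has been pressed at least 4 mm after that and is up again, stand (within 40 mm), timer and bystanders (each within 30 mm) are level and where they were (value of joint leaf above 3.07159 rad and value of joint start_key below 0.002 m and velocity of joint leaf below 0.1 rad/s and distance of stand from where it was at the start of the episode below 0.04 m and angle between each of stand, timer's own z axis and vertical below 0.05 rad and distance of each of timer, bowl, glass, saucer, pen, jar_a, jar_b from where it was at the start of the episode below 0.03 m); the robot touches nothing.
It fails at once if a bystander (bowl, glass, saucer, pen or a jar) is knocked or carried away (moved more than 30 mm) (distance of any of bowl, glass, saucer, pen, jar_a, jar_b from where it was at the start of the episode above 0.03 m).
It fails at once if the stand is lifted or tipped (raised 12 mm or leaning 0.12 rad) (height (world z) of stand above 0.012 m or angle between stand's own z axis and vertical above 0.12 rad).
It fails at once if the stand is shoved more than 40 mm along the bench (distance of stand from where it was at the start of the episode above 0.04 m).
It fails at once if the timer is lifted or tipped (raised 8 mm or leaning 0.15 rad) or shoved more than 30 mm along the bench (distance of timer from where it was at the start of the episode above 0.03 m or height (world z) of timer above 0.008 m or angle between timer's own z axis and vertical above 0.15 rad).
It fails at once if the leaf is pinched (the grasp point between the fingers lies within the board) or forced (more than 60 N from the fingers) (contact force between the fingers and leaf above 60 N or (z of the grasp point in the frame of leaf_edge between -0.005 and 0.005 m and y of the grasp point in the frame of leaf_edge between -0.004 and 0.13 m and x of the grasp point in the frame of leaf_edge between -0.094 and 0.094 m)).
It also fails if it takes over 54 s, if anything falls off the work surface, if the arm or the gripper's body presses on something with over 40 N, if the wrist force passes 120 N, or if a joint passes its speed limit or range.

ROBOT

A 6-joint arm with a two-finger parallel gripper is mounted at the origin on the work surface. World frame = base frame: x ahead of the robot, y to its left, z up, the work surface at z = 0. Lengths are in m, angles in rad, forces in N, time in s.
With the tool pointing down it reaches from about 0.35 to 0.975 m from the base axis. Payload 4.9 kg.
Tool frame: the origin (TCP) lies on the centre line of the jaws, within the pads' length; the fingertips stand 17 mm ahead of it and the grasp point (between the pads) lies 2 mm behind it; x points along the fingers, y is the direction in which the jaws open and shut, and the axes are right-handed (so a half turn about x gives the same grasp; the last joint's range is limited). The gripper opens to 85 mm and grips with 20 to 120 N. Pads are 22 mm wide; open, the fingers measure 114 mm over their backs; the gripper's body (76 mm by 85 mm) begins 54 mm behind the grasp point. The pads swing forward as they close: fully open they stand 13 mm farther back than shut.
Start: joints at [1.029, 0.053, 1.613, -0, 1.476, -0.119], TCP at [0.256, 0.57, 0.248] pointing down, gripper open.
Joint ranges: [-3.01, 3.01], [-1.01, 2.22], [0.06, 2.58], [-1.02, 4.17], [0.09, 2.62], [-3.14, 3.14]. Speed limits (rad/s): [2.57, 2.57, 3.14, 3.14, 3.14, 3.14].

INTERFACE

Orientations are given as a unit quaternion [w, x, y, z].
In Python, from plant import status, viewer, manip gives the robot as it stands.
- The arm moves only by the tool drive_tool, never from a script. Its argument "plan" is a list of rows, each a list of 4 numbers: the shift along the tool's x, y, z in m, then the turn about the tool's x in units of 8 degrees (1.0 is 8 degrees). A call has 1 to 12 rows; each row is the pose to reach, as a shift and turn from the pose commanded when the call began, along the tool's axes at that moment; what a row does not reach only later rows make up. A row lasts 1/10 s, in which the tool goes at most 50 mm and 8.59 degrees, less where a joint would pass 70% of its speed; a pose out of reach is approached as far as the arm can. A call with a gripper value outside its range is refused whole. "fingers" is the finger opening in m, from 0 to 0.0854, set as the call begins (left out, the last holds). The fingers move at their own pace and stop on an object; the grip force is fixed at half the most. Time passes only in rows, so rows that repeat a pose let the fingers close. It gives the time, the measured TCP pose, the force and the opening at its end, in the units of the state.
- status.state(): the state, without advancing time (a new reading comes with each control period).
- viewer.grab_frame(name): name is "scene" or "top" or "wrist"; returns the picture (420x560x3 uint8, blue, green, red); there is no depth.
- viewer.calibration(name): a dict with "vfov" (degrees; the focal length in pixels is half the picture's height over the tangent of half this angle, whatever the lens; pixels are square), "cx", "cy" (the principal point, pixels), "rvec" (rotation vector, rad) and "tvec" (3), from world to camera coordinates, as OpenCV has them. Camera axes: x right, y down, z forward; pixel columns grow to the right and rows downward; lengths in m; the calibration is good to about 2 mm. A picture is of the moment at which its call begins: read the wrist's pose just before it. calibration takes no time and is no camera call; for the wrist camera it gives the pose at the moment of the call.
- manip.job_done(): hands the job in, once; it reports no verdict.
The state is a dict: "time": time; "joint_pos": joint angles; "joint_vel": joint speeds; "joint_efforts": joint torques, N m; "tool_pos": TCP position; "tool_rot": TCP orientation; "contact_force": force on the tool from outside, world axes, zero at the start; "ft_torque": the same for the moment, N m; "gripper_width": opening from 0.0 (shut) to 1.0 (fully open).
Only numpy, scipy, OpenCV 4.12 (cv2) and the standard library are available. Lean on these libraries where they do the work, as an engineer would, in place of code of your own. Each camera call takes 0.05 s, during which the arm holds its last target. There are 200 camera calls.

## Working session

There is one attempt and no reset: what is moved stays moved. The work goes in short steps, Python scripts to look and compute and a tool call to move; the robot and the scene stay as the last step left them, time stands still between calls to the robot, and variables do not carry over. Pictures are saved under pics/ and viewed, about 8 in all and at most 12, crops included, and the job is handed in when it is done.

Besides the shell and the picture viewer there is one more tool, called after "Call:" as name(argument=value, ...) on one line, values as JSON. drive_tool: Moves the arm, as the interface text tells. Its arguments: {"type":"object","properties":{"plan":{"type":"array","items":{"type":"array","items":{"type":"number"}}},"fingers":{"type":"number"}},"required":["plan"]}

```bash
mkdir -p pics; ls; python3 - <<'E'
from plant import status, viewer
import cv2
print(status.state())
for n in ("scene","top"):
    c=viewer.calibration(n);print(n,c)
    cv2.imwrite(f"pics/{n}0.png",viewer.grab_frame(n))
E
```

```text
pics
{'time': 0.0, 'joint_pos': array([ 1.02901432e+00,  5.33637381e-02,  1.61431262e+00, -3.33987282e-06,
        1.47601343e+00, -1.18995218e-01]), 'joint_vel': array([ 0.00081178, -0.00061671, -0.00067769, -0.00063541,  0.00095929,
       -0.00062275]), 'joint_efforts': array([-1.17653258e-04, -3.93684053e+01, -3.70173526e+01, -2.41246507e-04,
        7.21282893e-03, -3.72272530e-05]), 'tool_pos': array([0.25612598, 0.56945184, 0.24704761]), 'tool_rot': array([ 0.69112645,  0.14766498,  0.6916053 , -0.14906844]), 'contact_force': array([ 1.3326598 , -0.00367767, -0.19684873]), 'ft_torque': array([-0.03197306,  0.00954348, -0.01646537]), 'gripper_width': 1.0010343441443788}
scene {'vfov': 55.573138946617156, 'cx': 273.587472364653, 'cy': 206.85753768062884, 'rvec': array([ 2.13906803,  0.75659909, -0.3424799 ]), 'tvec': array([-0.44717898, -0.16042872,  1.55240264])}
top {'vfov': 43.27462207910669, 'cx': 274.80996711376184, 'cy': 206.13794905337932, 'rvec': array([ 2.19714019, -2.16346761,  0.05325881]), 'tvec': array([0.01119028, 0.57845871, 1.42127976])}
```

View pics/scene0.png

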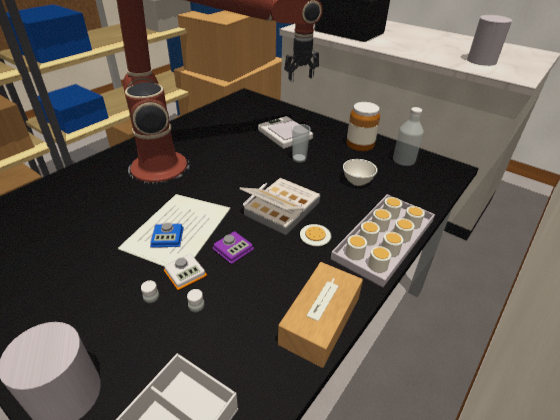

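View pics/top0.png

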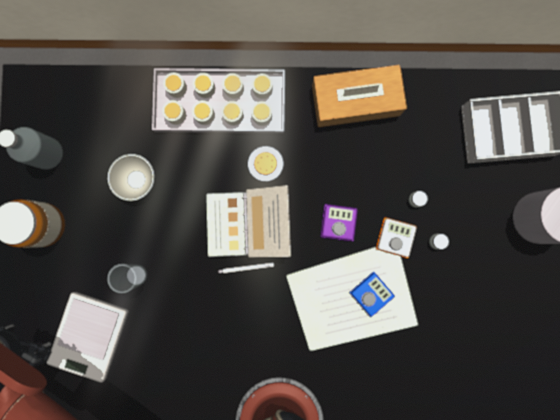

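The scene view shows the stand at (282,203) with its leaf half raised toward the robot's right. In the top view the stand is at (248,223), the white timer at (397,237) with its key at about (395,243), the pen at (246,268), the saucer at (265,163) and the jars at (418,199) and (439,241).

```bash
cat > h.py <<'E'
import numpy as np, cv2
from plant import status, viewer
def cam(n):
    c=viewer.calibration(n); f=210/np.tan(np.radians(c['vfov']/2))
    K=np.array([[f,0,c['cx']],[0,f,c['cy']],[0,0,1]]); R=cv2.Rodrigues(np.array(c['rvec']))[0]
    return K,R,np.array(c['tvec'])
def ray(C,p):
    K,R,t=C; d=R.T@np.linalg.solve(K,[p[0],p[1],1]); return -R.T@t,d/np.linalg.norm(d)
def onz(C,p,z):
    o,d=ray(C,p); return o+d*(z-o[2])/d[2]
def proj(C,P):
    K,R,t=C; q=K@(R@np.array(P)+t); return q[:2]/q[2]
def tri(C1,p1,C2,p2):
    o1,d1=ray(C1,p1);o2,d2=ray(C2,p2)
    s=np.linalg.lstsq(np.c_[d1,-d2],o2-o1,rcond=None)[0]
    a,b=o1+d1*s[0],o2+d2*s[1]; return (a+b)/2,np.linalg.norm(a-b)
E
python3 - <<'E'
from h import *
T=cv2.imread('pics/top0.png');S=cv2.imread('pics/scene0.png')
a=cv2.resize(T[175:285,195:305],(400,400),interpolation=cv2.INTER_CUBIC)
b=cv2.resize(T[185:285,360:460],(400,400),interpolation=cv2.INTER_CUBIC)
c=cv2.resize(S[165:240,230:330],(800,600)[:2],interpolation=cv2.INTER_CUBIC)[:,:]
c=cv2.resize(c,(400,300)); 
cv2.imwrite('pics/c1.png',np.vstack([np.hstack([a,b])]))
cv2.imwrite('pics/c2.png',cv2.resize(S[165:240,230:330],(800,600),interpolation=cv2.INTER_CUBIC))
C=cam('top')
for n,p,z in [('blockTL',(207,193),.036),('blockBL',(209,256),.036),('sp',(245,190),.042),('sp2',(247,256),.042),('key',(395,243),.037),('timer',(397,237),.026),('jarA',(419,199),.045),('jarB',(439,241),.045),('pen',(246,268),.01),('saucer',(265,163),.02),('penL',(220,271),.01),('penR',(273,265),.01)]: print(n,onz(C,p,z).round(4))
E
```

```text
blockTL [0.6099 0.2034 0.036 ]
blockBL [0.4407 0.1939 0.036 ]
sp [0.6189 0.1005 0.042 ]
sp2 [0.4426 0.0917 0.042 ]
key [ 0.4834 -0.302   0.037 ]
timer [ 0.4996 -0.3097  0.026 ]
jarA [ 0.6013 -0.3639  0.045 ]
jarB [ 0.4905 -0.4164  0.045 ]
pen [0.4091 0.0959 0.01  ]
saucer [0.6959 0.0488 0.02  ]
penL [0.3998 0.1666 0.01  ]
penR [0.4184 0.0226 0.01  ]
```

View pics/c1.png

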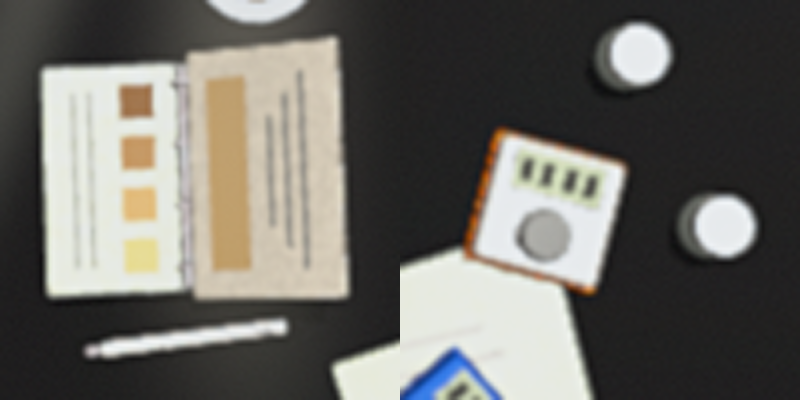

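View pics/c2.png

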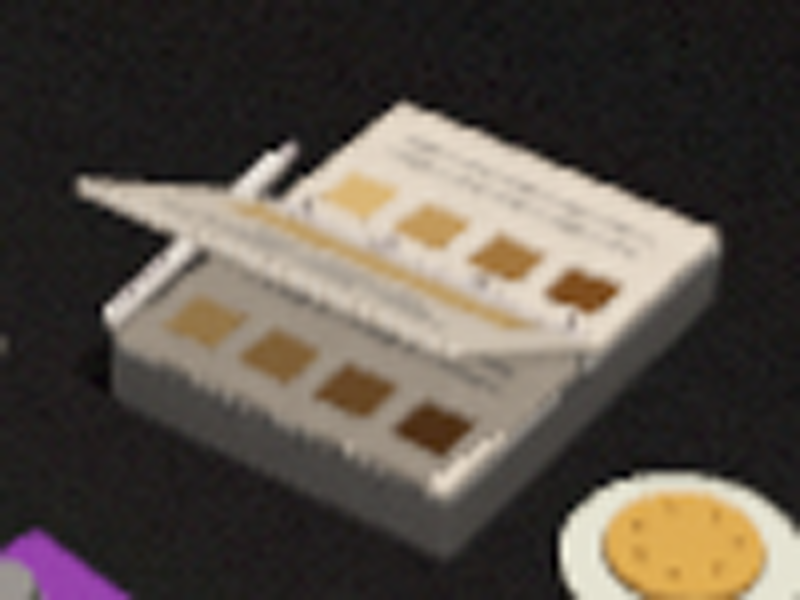

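The enlarged top view shows the free-edge corners at about (287.7,185.5) and (291,256.7), and the spine running from (244.8,193) to (246.7,255). The enlarged scene view puts the same edge corners at (286.9,209) and (240,188.1). I'll triangulate these.

```bash
python3 - <<'E'
from h import *
from scipy.spatial.transform import Rotation as Ro
T=cam('top');S=cam('scene')
e1,r1=tri(T,(291,256.7),S,(240,188.1)); e2,r2=tri(T,(287.7,185.5),S,(286.9,209))
print(e1.round(4),r1.round(4),e2.round(4),r2.round(4),np.linalg.norm(e1-e2))
s1=onz(T,(244.8,192.9),.042);s2=onz(T,(246.7,254.8),.042);print('spine',s1,s2,'yaw',np.arctan2(*(s1-s2)[[1,0]]))
m=(e1+e2)/2;sp=(s1+s2)/2;print('leaf',np.linalg.norm((m-sp)[1:]),np.arctan2(m[2]-.042,sp[1]-m[1]))
# timer key centre from crop, glass, bowl
print('key',onz(T,(360+146/4,185+236/4),.037))
q=status.state()['tool_rot'];print(Ro.from_quat(q,scalar_first=True).as_matrix().round(4))
E
```

```text
[ 0.4473 -0.022   0.1125] 0.007 [ 0.6267 -0.0122  0.1143] 0.0039 0.17966010081246936
spine [0.61111465 0.1008444  0.042     ] [0.44574083 0.09252598 0.042     ] yaw 0.05025833978748916
leaf 0.13434401646026373 0.5600174154071529
key [ 0.4808042  -0.30601928  0.037     ]
[[-1.000e-03  4.103e-01  9.119e-01]
 [-1.600e-03  9.119e-01 -4.103e-01]
 [-1.000e+00 -1.900e-03 -3.000e-04]]
```

Edge length (180 mm) and board depth (134 mm) match the spec, with q≈0.56 and spine at (0.531, 0.097), yaw 0.05. I'll travel high to the -y side with the fingers shut.

Call:
drive_tool(plan=[[0,-0.04,0.045,0.7],[0,-0.08,0.09,1.4],[0,-0.12,0.135,2.1],[0,-0.155,0.174,2.8],[0,-0.19,0.213,3.5],[0,-0.225,0.253,4.2],[0,-0.26,0.292,4.9],[0,-0.295,0.331,5.6],[0,-0.33,0.37,6.3],[0,-0.365,0.41,7.0],[0,-0.4,0.45,7.86],[0,-0.43,0.483,7.86]], fingers=0)

```text
time: 1.3
tool_pos: [0.5017, 0.0202, 0.248]
tool_rot: [0.512, 0.488, 0.512, -0.488]
contact_force: [0.9, 0.1, 1.3]
gripper_width: -0.004
```

```bash
cat >> h.py <<'E'
SP=np.array([.531,.0966,.042]); yw=.05
Rs=np.array([[np.cos(yw),-np.sin(yw),0],[np.sin(yw),np.cos(yw),0],[0,0,1]])
def rep():
    from scipy.spatial.transform import Rotation as Ro
    s=status.state(); M=Ro.from_quat(s['tool_rot'],scalar_first=True).as_matrix()
    p=Rs.T@(s['tool_pos']-SP); p[2]+=.042
    print('t',round(s['time'],2),'world',s['tool_pos'].round(4),'stand',p.round(4),'F',s['contact_force'].round(2),'grip',round(s['gripper_width'],3))
    print('axes in stand\n',(Rs.T@M).round(3))
E
python3 -c "from h import *;rep()"
```

```text
t 1.3 world [0.5017 0.0202 0.248 ] stand [-0.0331 -0.0748  0.248 ] F [0.9  0.11 1.26] grip -0.004
axes in stand
 [[ 0.     1.    -0.002]
 [ 0.    -0.002 -1.   ]
 [-1.     0.    -0.   ]]
```

Call:
drive_tool(plan=[[0,0.016,0.042,0],[0,0.033,0.085,0],[0,0.033,0.085,0],[0.04,0.033,0.085,0],[0.08,0.033,0.085,0],[0.12,0.033,0.085,0],[0.15,0.033,0.085,0],[0.161,0.033,0.085,0],[0.161,0.033,0.085,0]])

```text
time: 2.2
tool_pos: [0.5372, -0.0602, 0.0853]
tool_rot: [0.511, 0.486, 0.514, -0.488]
contact_force: [0.8, 1.2, 0.5]
gripper_width: -0.001
```

```bash
python3 - <<'E'
from h import *
rep()
S=viewer.grab_frame('scene');T=viewer.grab_frame('top')
a=cv2.resize(S[120:240,200:360],(533,400),interpolation=cv2.INTER_CUBIC)
b=cv2.resize(T[175:295,195:275+0],(266,400),interpolation=cv2.INTER_CUBIC)
cv2.imwrite('pics/p1.png',np.hstack([a,b]))
E
```

```text
t 2.2 world [ 0.5372 -0.0602  0.0853] stand [-0.0017 -0.1569  0.0853] F [0.78 1.17 0.55] grip -0.001
axes in stand
 [[-0.004  1.     0.001]
 [ 0.001  0.001 -1.   ]
 [-1.    -0.004 -0.001]]
```

View pics/p1.png

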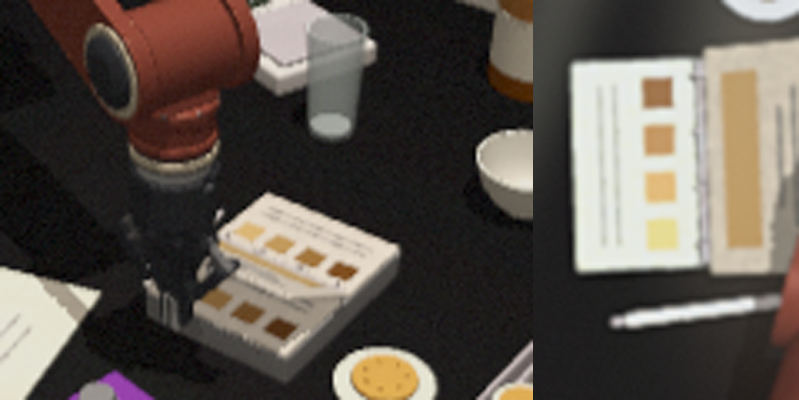

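Finger is clear on the -y side, beside the leaf edge. Next is the first part of the push: rising while moving in along the arc.

Call:
drive_tool(plan=[[0,0,-0.015,0],[0,0,-0.027,0],[-0.008,0,-0.033,0],[-0.014,0,-0.037,0],[-0.02,0,-0.041,0],[-0.028,0,-0.046,0],[-0.035,0,-0.052,0],[-0.041,0,-0.057,0],[-0.046,0,-0.062,0],[-0.046,0,-0.062,0]])

```text
time: 3.3
tool_pos: [0.5361, 0.0016, 0.1344]
tool_rot: [0.513, 0.488, 0.512, -0.487]
contact_force: [0.2, -0.3, 0.7]
gripper_width: -0.003
```

```bash
python3 - <<'E'
from h import *
rep()
S=viewer.grab_frame('scene');T=viewer.grab_frame('top')
a=cv2.resize(S[120:240,200:360],(533,400),interpolation=cv2.INTER_CUBIC)
b=cv2.resize(T[175:295,195:275+0],(266,400),interpolation=cv2.INTER_CUBIC)
cv2.imwrite('pics/p2.png',np.hstack([a,b]))
E
```

```text
t 3.3 world [0.5361 0.0016 0.1344] stand [ 0.0004 -0.0951  0.1344] F [ 0.18 -0.3   0.68] grip -0.003
axes in stand
 [[ 0.002  1.     0.001]
 [ 0.     0.001 -1.   ]
 [-1.     0.002 -0.   ]]
```

View pics/p2.png

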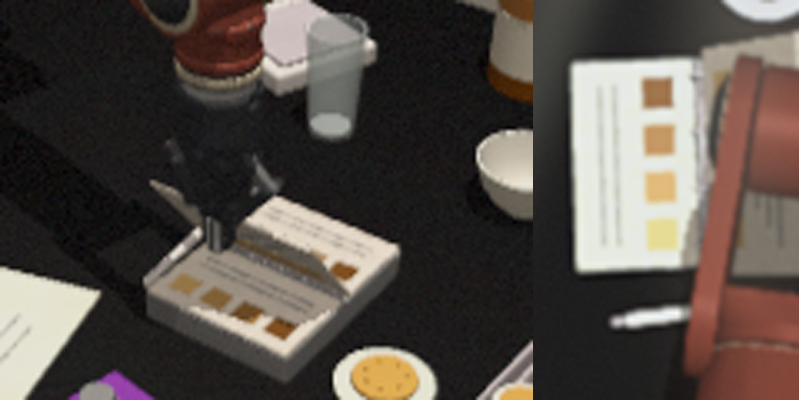

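The leaf has turned up to about 0.95 rad and the stand hasn't moved. Next is through upright and over.

Call:
drive_tool(plan=[[-0.009,0,-0.011,0],[-0.017,0,-0.023,0],[-0.024,0,-0.035,0],[-0.03,0,-0.048,0],[-0.033,0,-0.061,0],[-0.033,0,-0.072,0],[-0.033,0,-0.082,0],[-0.03,0,-0.095,0],[-0.028,0,-0.111,0],[-0.022,0,-0.126,0],[-0.022,0,-0.126,0]])

```text
time: 4.5
tool_pos: [0.5281, 0.1288, 0.1537]
tool_rot: [0.512, 0.486, 0.514, -0.487]
contact_force: [-0.7, -0.3, 0.0]
gripper_width: -0.003
```

```bash
python3 - <<'E'
from h import *
rep()
S=viewer.grab_frame('scene');T=viewer.grab_frame('top')
a=cv2.resize(S[120:240,200:360],(533,400),interpolation=cv2.INTER_CUBIC)
b=cv2.resize(T[175:295,195:275+0],(266,400),interpolation=cv2.INTER_CUBIC)
cv2.imwrite('pics/p3.png',np.hstack([a,b]))
E
```

```text
t 4.5 world [0.5281 0.1288 0.1537] stand [-0.0012  0.0323  0.1537] F [-0.67 -0.32  0.03] grip -0.003
axes in stand
 [[-0.003  1.     0.003]
 [ 0.001  0.003 -1.   ]
 [-1.    -0.003 -0.001]]
```

View pics/p3.png

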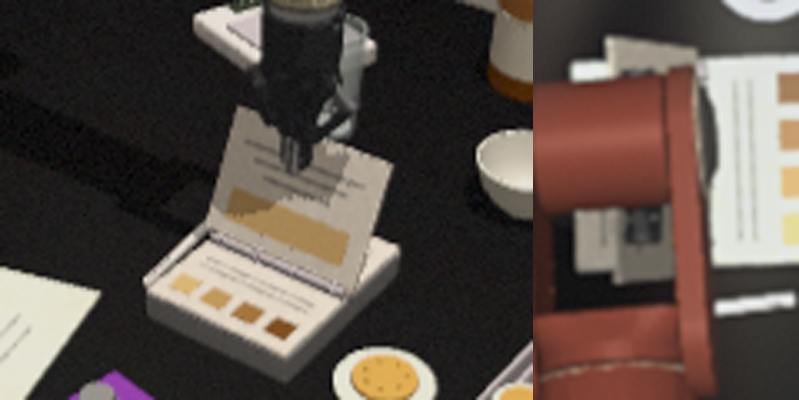

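The leaf is past upright at about 2.0 rad, with the fingertip on its face and the stand unmoved. Now I'll lay it down.

Call:
drive_tool(plan=[[0.006,0,-0.007,0],[0.013,0,-0.014,0],[0.026,0,-0.029,0],[0.042,0,-0.042,0],[0.06,0,-0.05,0],[0.07,0,-0.054,0],[0.079,0,-0.056,0],[0.086,0,-0.057,0],[0.09,0,-0.057,0],[0.093,0,-0.057,0],[0.095,0,-0.057,0],[0.096,0,-0.057,0]])

```text
time: 5.8
tool_pos: [0.5267, 0.1836, 0.0609]
tool_rot: [0.512, 0.487, 0.512, -0.487]
contact_force: [-5.6, -1.3, 12.1]
gripper_width: -0.003
```

```bash
python3 - <<'E'
from h import *
rep()
S=viewer.grab_frame('scene')
cv2.imwrite('pics/p4.png',cv2.resize(S[120:240,200:360],(640,480),interpolation=cv2.INTER_CUBIC))
E
```

```text
t 5.8 world [0.5267 0.1836 0.0609] stand [0.0001 0.0871 0.0609] F [-5.58 -1.29 12.1 ] grip -0.003
axes in stand
 [[-0.  1.  0.]
 [-0.  0. -1.]
 [-1. -0.  0.]]
```

View pics/p4.png

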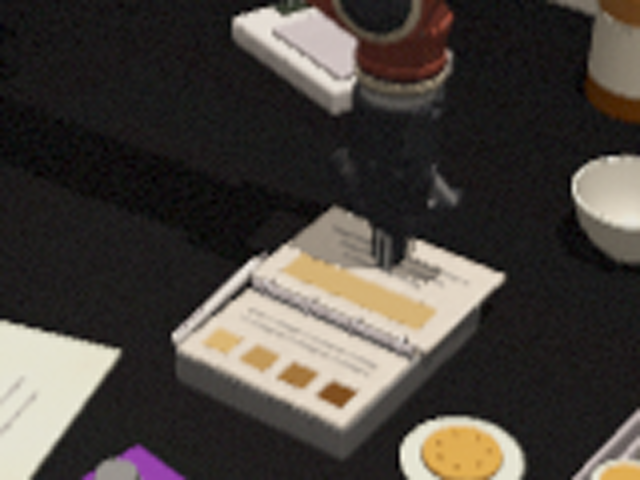

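The leaf lies flat: the tip is at 44 mm with 12 N of contact force. I'll hold briefly, lift, and travel toward the timer.

Call:
drive_tool(plan=[[0,0,0,0],[0,0,0,0],[0,0,0,0],[-0.03,0,0,0],[-0.07,0,0,0],[-0.11,0,0,0],[-0.14,-0.006,0.04,0],[-0.14,-0.012,0.085,0],[-0.14,-0.018,0.13,0],[-0.14,-0.024,0.175,0],[-0.14,-0.03,0.22,0],[-0.14,-0.037,0.265,0]])

```text
time: 7.05
tool_pos: [0.5026, -0.0849, 0.2]
tool_rot: [0.513, 0.488, 0.512, -0.487]
contact_force: [1.2, -0.4, -0.1]
gripper_width: 0.0
```

Call:
drive_tool(plan=[[0,-0.007,0.045,0],[0,-0.014,0.09,0],[0,-0.02,0.13,0],[0,-0.025,0.165,0],[0,-0.03,0.19,0],[0,-0.03,0.19,0],[0,-0.03,0.19,0]])

```text
time: 7.75
tool_pos: [0.4823, -0.2745, 0.1995]
tool_rot: [0.512, 0.488, 0.512, -0.487]
contact_force: [0.7, 0.2, 1.1]
gripper_width: 0.0
```

```bash
python3 - <<'E'
from h import *
rep()
K=cam('wrist');W=viewer.grab_frame('wrist');T=viewer.grab_frame('top');S=viewer.grab_frame('scene')
print(proj(K,(.481,-.306,.037)),proj(cam('top'),(.481,-.306,.037)))
np.savez('w.npz',K=K[0],R=K[1],t=K[2])
cv2.imwrite('pics/w5.png',W)
s=cv2.resize(S[120:330,100:380],(560,420))
cv2.imwrite('pics/p5.png',np.vstack([np.hstack([cv2.resize(W,(400,300)),cv2.resize(T[140:290,195:395],(400,300))]),np.hstack([cv2.resize(s,(400,300)),cv2.resize(T[170:320,330:530],(400,300))])]))
E
```

```text
t 7.75 world [ 0.4823 -0.2745  0.1995] stand [-0.0672 -0.3682  0.1995] F [0.7  0.2  1.09] grip 0.0
axes in stand
 [[ 0.     1.    -0.001]
 [ 0.    -0.001 -1.   ]
 [-1.     0.    -0.   ]]
[276.86161701 225.27525575] [396.49281216 243.92621777]
```

View pics/p5.png

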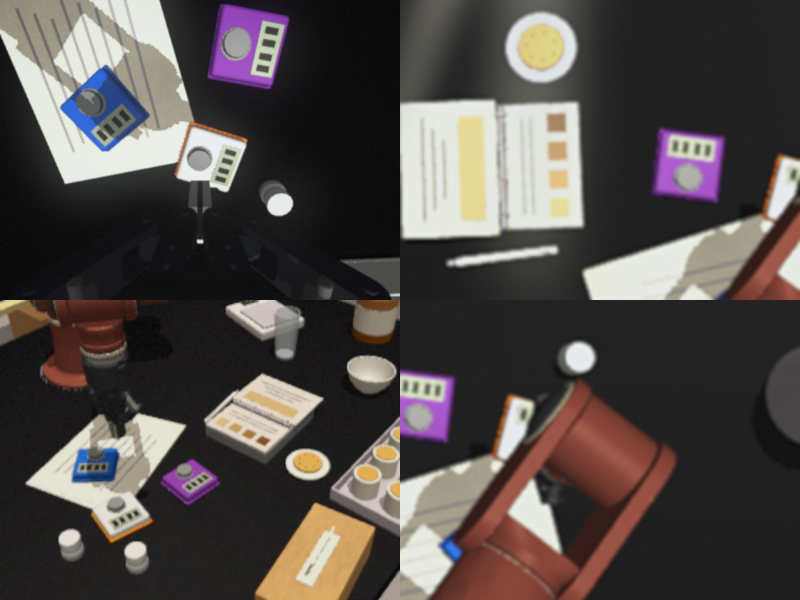

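The leaf is flat with the stand, pen and saucer in place. In the wrist view the white timer's key is at full-frame pixel (278.6,221), against a prediction of (277,225). I'll refine from that.

```bash
python3 - <<'E'
from h import *
z=np.load('w.npz');C=(z['K'],z['R'],z['t'])
W=cv2.imread('pics/w5.png').astype(int)
g=W[190:255,245:315]; sat=g.max(2)-g.min(2); m=((sat<25)&(g.mean(2)>90)&(g.mean(2)<185)).astype('uint8')
m=cv2.morphologyEx(m,cv2.MORPH_OPEN,np.ones((5,5)))
n,l,st,c=cv2.connectedComponentsWithStats(m)
for i in range(1,n): print(st[i],c[i]+[245,190],onz(C,c[i]+[245,190],.037))
print(onz(C,(278.6,221.2),.037))
E
```

```text
[ 17  20  35  29 807] [279.57249071 223.488228  ] [ 0.48363253 -0.30394436  0.037     ]
[ 0.48253482 -0.30154756  0.037     ]
```

Call:
drive_tool(plan=[[0,-0.001,0.029,0],[0.04,-0.001,0.029,0],[0.08,-0.001,0.029,0],[0.12,-0.001,0.029,0],[0.14,-0.001,0.029,0],[0.145,-0.001,0.029,0],[0.148,-0.001,0.029,0],[0.151,-0.001,0.029,0],[0.153,-0.001,0.029,0],[0.154,-0.001,0.029,0],[0.154,-0.001,0.029,0]])

```text
time: 9.0
tool_pos: [0.4841, -0.3035, 0.048]
tool_rot: [0.513, 0.488, 0.512, -0.487]
contact_force: [-2.9, 4.6, 9.4]
gripper_width: -0.003
```

```bash
python3 -c "from h import *;rep()"
```

```text
t 9.0 world [ 0.4841 -0.3035  0.048 ] stand [-0.0668 -0.3972  0.048 ] F [-2.92  4.56  9.44] grip -0.003
axes in stand
 [[ 0.002  1.     0.001]
 [-0.001  0.001 -1.   ]
 [-1.     0.002  0.001]]
```

The tip is at 31 mm, 6 mm below the key's rest height, with 9 N: fully down. I'll release it and move clear.

Call:
drive_tool(plan=[[0,0,0,0],[-0.02,0,0,0],[-0.06,0,0,0],[-0.1,0,0,0],[-0.15,0,0,0],[-0.19,-0.02,0,0],[-0.19,-0.04,-0.02,0],[-0.19,-0.07,-0.03,0],[-0.19,-0.07,-0.03,0],[-0.19,-0.07,-0.03,0]])

```text
time: 10.0
tool_pos: [0.4115, -0.277, 0.2362]
tool_rot: [0.513, 0.487, 0.511, -0.487]
contact_force: [-0.0, 0.5, 0.1]
gripper_width: 0.0
```

```bash
python3 - <<'E'
from h import *
rep()
W=viewer.grab_frame('wrist');T=viewer.grab_frame('top');S=viewer.grab_frame('scene')
cv2.imwrite('pics/p6.png',np.vstack([np.hstack([cv2.resize(W,(400,300)),cv2.resize(S[120:330,100:380],(400,300))]),np.hstack([cv2.resize(T[140:290,195:395],(400,300)),cv2.resize(cv2.imread('pics/scene0.png')[120:330,100:380],(400,300))])]))
E
```

```text
t 10.0 world [ 0.4115 -0.277   0.2362] stand [-0.138  -0.3671  0.2362] F [-0.04  0.49  0.07] grip 0.0
axes in stand
 [[ 0.002  1.     0.   ]
 [-0.002  0.    -1.   ]
 [-1.     0.002  0.002]]
```

View pics/p6.png

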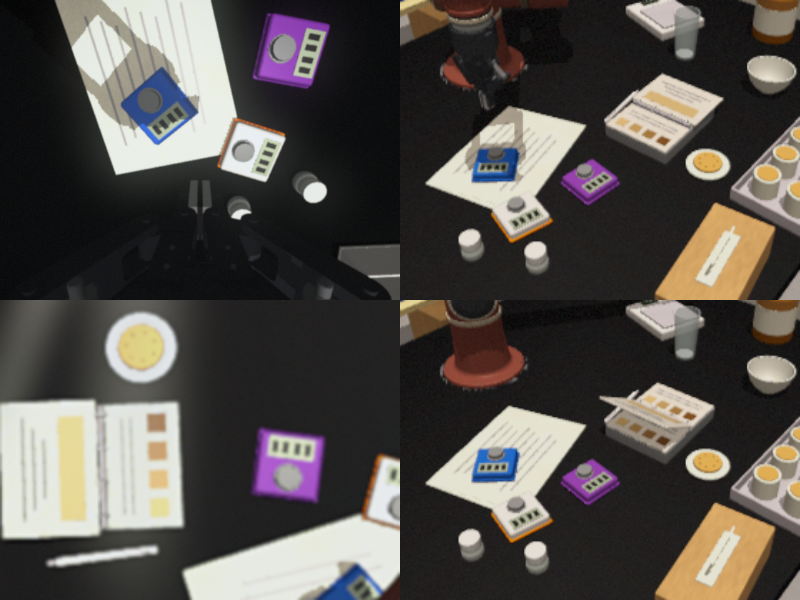

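The last views show the leaf flat on the +y half, and the timer, key and every bystander where they were in the first picture. The arm is clear, so I'm handing in.

```bash
python3 -c "
from plant import manip
print(manip.job_done())"
```

```text
the job is handed in; nothing more can be done
None
```

I pushed the leaf up and over the spine with the shut fingertips, pressed it flat on the +y half, then pressed the white timer's key and let it go. I handed the job in at about 10 s of the 54 s limit; it reports no verdict.

- **Leaf:** when I pressed it flat, the fingertip stood at 44 mm with about 12 N of contact force, which matches a leaf lying flat. The last pictures still show it flat.
- **Key:** the fingertip reached 31 mm with about 9 N upward, which is the full 6 mm of travel. By eye the key is up again in the last pictures.
- **Other things:** the stand, the timer and the bystanders in the last pictures look the same as in the first ones. I compared them by eye only and did not measure how far any had moved.
- **Arm:** it stands clear at a height of 0.236 m, with a contact force of about 0.5 N.
- **Disagreements:** the wrist view put the key about 3 mm from the top-view estimate, and I used the wrist value. The two-view fit of the leaf edge left gaps of 4 to 7 mm between rays, though its length (180 mm) and depth (134 mm) agreed with the sizes given. No check failed.

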